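Reset the tripped breaker on the bench supply box

ROBOT

A 6-joint arm with a two-finger parallel gripper is mounted at the origin on a cart in front of the work surface, level with it; the furniture and walls round the work are solid. World frame = base frame: x ahead of the robot, y to its left, z up, the work surface at z = 0. Lengths are in m, angles in rad, forces in N, time in s.
With the tool pointing down it reaches from about 0.375 to 0.975 m from the base axis. Payload 3.8 kg.
Tool frame: the origin (TCP) lies midway between the tips of the shut fingers; the grasp point (between the pads) lies 19 mm behind it; z points along the fingers, y is the line along which they close (so a half turn about z gives the same grasp; the last joint's range is limited). The gripper opens to 88 mm and grips with 3 to 60 N. Pads are 18 mm wide; open, the fingers measure 123 mm over their backs; the gripper's body (75 mm by 187 mm) begins 45 mm behind the grasp point.
Start: joints at [1.247, 0.264, 1.604, -0, 1.274, -0.037], TCP at [0.191, 0.647, 0.239] pointing down, gripper open.
Joint ranges: [-2.63, 2.63], [-0.94, 2.18], [0.31, 2.57], [-1.31, 4.45], [0, 2.66], [-2.55, 2.55]. Speed limits (rad/s): [2.57, 2.57, 3.14, 3.14, 3.14, 3.14].

INTERFACE

Orientations are given as a rotation vector (axis times angle).
In Python, from cell import manip, inverse_kinematics, cams, order gives the robot as it stands. Calls block until the motion is done:
- manip.move_pose(position, orientation): joint-space move of the TCP to a pose.
- manip.move_linear(position, rate=0.15, rot=None): straight line of the TCP; rot=None keeps the orientation; rate is the mean speed in m/s.
- manip.set_joints(angles): joint-space move.
- manip.set_gripper(opening, force=None): finger opening in m; force is the grip in N (None keeps the last); returns when the fingers have stopped.
- manip.dwell(seconds).
- inverse_kinematics(position, orientation): joint angles nearest the present ones, or None.
- manip.state(): the state.
- cams.capture(name): name is "side" or "top"; returns a dict with "image" (384x512x3 uint8, blue, green, red), "z_map" (384x512 float32, m along the optical axis (not along the pixel's ray), 0 where there is no reading), "intrinsics" (3x3 intrinsics, pixels), "position" and "orientation" of the camera in the world. Camera axes: x right, y down, z forward; pixel columns grow to the right and rows downward; lengths in m; the calibration is good to about 2 mm. A picture is of the moment at which its call begins.
A pose or a line that the arm cannot do raises manip.IKError and nothing moves.
- order.close_job(): hands the job in; it is judged then, once.
The state is a dict: "clock": time; "joint_pos": joint angles; "joint_velocities": joint speeds; "tau": joint torques, N m; "tool_pos": TCP position; "tcp_rot": TCP orientation; "contact_force": force on the tool from outside, world axes, zero at the start; "moment": the same for the moment, N m; "gripper_width": finger opening in m; "grasp_force": force on a finger pad.
Only numpy, scipy, OpenCV 4.12 (cv2) and the standard library are available. Lean on these libraries where they do the work, as an engineer would, in place of code of your own. Each camera call takes 0.05 s, during which the arm holds its last target. There are 200 camera calls.

TASK

One of the three breakers on the grey bench supply box has tripped: its toggle rests halfway, while one neighbour is on and the other is locked off with a red clamp. Reset it as an electrician would, gently and with the fingertips only: push its toggle all the way to OFF (the end with the green bar) so that the mechanism re-latches, then all the way to ON (the end with the red bar), and draw back clear. Leave the other two breakers and the multimeter and screwdriver beside the box untouched.

Things in the scene. Friction and masses are not known exactly. Their poses are not given: they have to be found in the camera images.
- supply_box: grey sheet-steel distribution box lying flat on the worktop, fixed, 240 (its x) x 258 (its y) x 85 mm high; origin at the centre of its underside, z up. Three breakers, 78 mm apart along its y, show through its top; which sits in which place varies. A fixed black machine (x 0.33 to 0.57, y -0.08 to 0.12, 0.24 m high) stands right of the box
- breaker_tripped: the breaker to reset: dark grey case 120 (its x) x 74 (y) mm, 12 mm out of the box top, with a black collar (64 x 56 mm) up to 20 mm above the box top round the toggle slot. Origin at its centre at box-top height (85 mm above the worktop), z up; its x points to the ON end (red bar, away from the robot), -x to the OFF end (green bar). The toggle pivots 18 mm below the origin
- toggle_tripped (a joint): angle of its ivory toggle (handle 12 mm thick along x, 22 mm wide along y), rad: -0.36 = stop at OFF (leans to breaker -x), near 0 = tripped (halfway), +0.36 = stop at ON (leans to +x). Over-centre action: near the middle it stays (about 1 N moves it), farther to a side it snaps to that end by itself; about 6 N at the handle brings it back from an end
- toggle_tripped_tip (a point): centre of the top of the tripped breaker's handle, 60 mm from the pivot; upright it stands 42 mm above the box top (22 mm above the collar)
- breaker_on: neighbour of the same make, its ivory toggle at ON (leaning to its +x): leave alone; origin and axes as for breaker_tripped
- toggle_on (a joint): angle of that neighbour's toggle in rad, +0.36 = ON
- breaker_locked: neighbour of the same make, its toggle at OFF (leaning to its -x) with a red lock-off clamp and brass lock, 34 mm wide, on the handle, up to 50 mm above the box top: leave alone; origin and axes as for breaker_tripped
- toggle_locked (a joint): angle of that neighbour's toggle in rad, -0.36 = OFF
- multimeter: yellow multimeter 145 x 72 x 44 mm lying loose to the left of the box; origin at the centre of its underside
- screwdriver: red screwdriver 209 x 28 x 26 mm lying loose in front of the box, along its front edge; origin at the centre of its underside

How it is judged:
On the way, in this order (a step that is already met when the one before it is completed fails the run):
1. the tripped toggle has been pushed fully to OFF, so that it re-latches (value of joint toggle_tripped below -0.32 rad), for 0.1 s.
2. the toggle has been pushed fully to ON (value of joint toggle_tripped above 0.32 rad), for 0.1 s.
At the end, for the whole second after the job is handed in: the reset breaker's toggle stands at ON (within 0.04 rad of its stop at 0.36), the neighbours' toggles are still at ON and at locked OFF (within 0.08 rad), and the multimeter and screwdriver lie within 10 mm of where they were (value of joint toggle_tripped above 0.32 rad and value of joint toggle_on above 0.28 rad and value of joint toggle_locked below -0.28 rad and distance of each of multimeter, screwdriver from where it was at the start of the episode below 0.01 m); the robot touches nothing.
It fails at once if a neighbouring breaker or its toggle is pushed (over 2 N) (contact force between any of the arm, the fingers and breaker_on above 2 N or contact force between any of the arm, the fingers and breaker_locked above 2 N).
It fails at once if a neighbour's toggle leaves its place by more than 0.1 rad (value of joint toggle_on below 0.26 rad or value of joint toggle_locked above -0.26 rad).
It fails at once if the breaker is pushed roughly (over 60 N) (contact force between any of the fingers, the arm and breaker_tripped above 60 N).
It fails at once if a tool beside the box is moved or lifted by more than 15 mm (distance of any of multimeter, screwdriver from where it was at the start of the episode above 0.015 m).
It also fails if it takes over 48 s, if anything falls off the work surface, if the arm or the gripper's body presses on something with over 40 N, if the wrist force passes 120 N, or if a joint passes its speed limit or range.

## Working session

There is one attempt and no reset: what is moved stays moved. The work goes in short steps, each a Python script; the robot and the scene stay as the last script left them, time stands still between calls to the robot, and variables do not carry over. Pictures are saved under pics/ and viewed, at most 10 in all, crops included, and the job is handed in when it is done.

```bash
mkdir -p pics; cat > h.py <<'E'
import numpy as np, cv2
from scipy.spatial.transform import Rotation as R
from cell import manip, inverse_kinematics, cams, order
def cap(n):
    c=cams.capture(n); K=np.array(c["intrinsics"]); z=c["z_map"]
    v,u=np.mgrid[:384,:512]
    P=np.stack([(u-K[0,2])/K[0,0]*z,(v-K[1,2])/K[1,1]*z,z],-1)
    o=np.array(c["orientation"])
    M=R.from_rotvec(o).as_matrix() if o.size==3 else (o if o.shape==(3,3) else R.from_quat(o).as_matrix())
    return c["image"],P@M.T+np.array(c["position"]),z
E
python3 - <<'E'
from h import *
for n in("top","side"):
    im,W,z=cap(n); cv2.imwrite(f"pics/{n}0.png",cv2.resize(im,(768,576),interpolation=cv2.INTER_CUBIC)); np.savez(f"{n}0.npz",im=im,W=W,z=z)
    print(n,W[192,256],W[50,50],W[330,450])
s=manip.state();print(s)
E
```

```text
top [0.4742329  0.38698909 0.09726564] [ 0.8323505   0.90874478 -0.00122968] [ 0.04542645 -0.49980966 -0.90384169]
side [0.48723547 0.37717553 0.09800634] [-0.13283524  2.27147378 -0.02245806] [7.08215198e-01 4.76747559e-02 3.47776387e-05]
{'clock': 0.1, 'joint_pos': array([ 1.24705970e+00,  2.64689141e-01,  1.60521827e+00, -2.80771720e-05,
        1.27370657e+00, -3.69101778e-02]), 'joint_velocities': array([ 0.00055098, -0.00254298, -0.00472964, -0.00115532,  0.0018578 ,
        0.00067564]), 'tau': array([ 1.17256168e-03, -5.03618217e+01, -3.58071685e+01,  7.30550475e-02,
        2.33861158e-02, -5.12386839e-05]), 'tool_pos': array([0.19077849, 0.64681468, 0.23751523]), 'tcp_rot': array([-0.44894201, -3.10900851,  0.00313084]), 'contact_force': array([ 0.66257354, -1.12471714, -1.13004071]), 'moment': array([-0.02511463,  0.01601665, -0.01077623]), 'grasp_force': 0.0, 'gripper_width': 0.08820789096165185}
```

View pics/top0.png

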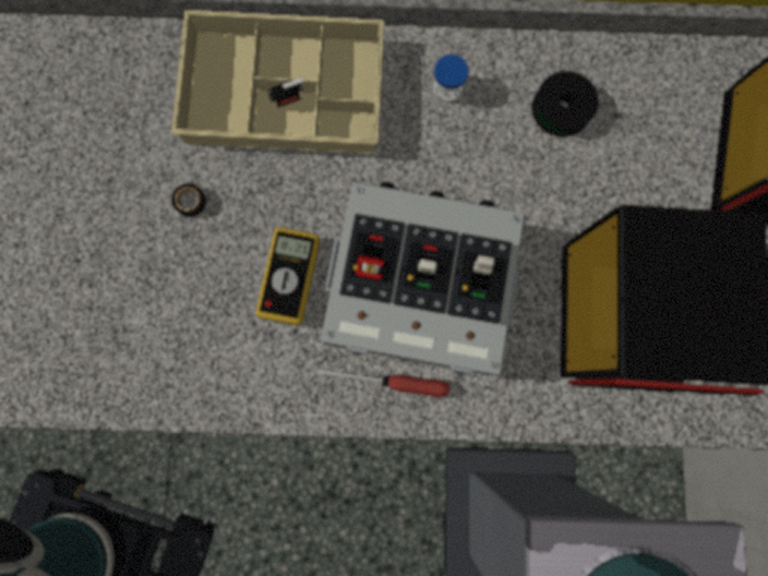

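View pics/side0.png

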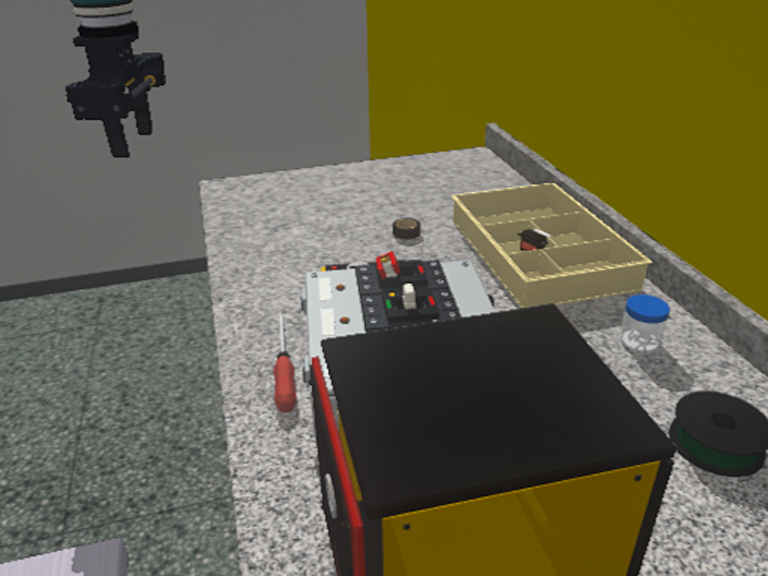

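The top view shows the middle breaker tripped: its toggle is at (427,267) with both bars visible. The left one has the red clamp at (370,265), and the right one's toggle is at ON at (484,264). The box is yawed slightly clockwise. Next I'll measure its pose from the depth map.

```bash
python3 - <<'E'
from h import *
d=np.load("top0.npz");W=d["W"];im=d["im"]
reg=np.zeros((384,512),bool);reg[115:255,205:355]=1
m=reg&(W[...,2]>.075)
r=cv2.minAreaRect(W[m][:,:2].astype(np.float32));print("box",r)
m=reg&(W[...,2]>.0925)
n,l,st,ce=cv2.connectedComponentsWithStats(m.astype(np.uint8))
for i in range(1,n):
    if st[i,4]>100: print("case",st[i],cv2.minAreaRect(W[l==i][:,:2].astype(np.float32)))
m=reg&(W[...,2]>.112)
n,l,st,ce=cv2.connectedComponentsWithStats(m.astype(np.uint8))
for i in range(1,n):
    if st[i,4]>6: print("toggle",st[i],W[l==i].mean(0),W[l==i].max(0))
hsv=cv2.cvtColor(im,cv2.COLOR_BGR2HSV)
g=reg&(hsv[...,0]>45)&(hsv[...,0]<80)&(hsv[...,1]>120);rd=reg&((hsv[...,0]<8)|(hsv[...,0]>172))&(hsv[...,1]>140)
for k in(g,rd):
    n,l,st,ce=cv2.connectedComponentsWithStats(k.astype(np.uint8))
    for i in range(1,n):
        if st[i,4]>4: print("col",st[i],W[l==i].mean(0))
big=cv2.resize(im[115:260,200:360],None,fx=4.9,fy=4,interpolation=cv2.INTER_CUBIC);cv2.imwrite("pics/crop.png",big)
E
```

```text
box ((0.4747786819934845, 0.33330661058425903), (0.2582070827484131, 0.2860857844352722), 81.10645294189453)
case [ 226  142   80   67 3818] ((0.4560594856739044, 0.3759884536266327), (0.15205125510692596, 0.235920250415802), 81.05677032470703)
case [ 298  155   43   61 1930] ((0.43317943811416626, 0.28788596391677856), (0.10983327776193619, 0.2778274416923523), 59.519432067871094)
toggle [237 170  19  16 207] [0.49813033 0.40980446 0.13131223] [0.51724184 0.4274793  0.95192097]
toggle [317 170  12  10  84] [0.51191527 0.24947179 0.12056984] [0.52100247 0.26020337 0.12684632]
toggle [280 173  11   8  71] [0.50412397 0.32916533 0.12524073] [0.51133787 0.33919377 0.13013394]
col [277 187  10   6  37] [0.47573511 0.33516384 0.12802311]
col [314 195  11   4  34] [0.46749095 0.25488183 0.10547978]
col [246 156  10   5  39] [0.5451692  0.4012714  0.10523519]
col [282 163  10   5  41] [0.53292547 0.32405743 0.10517729]
col [236 170  22  17 191] [0.50059935 0.40877929 0.12127941]
col [258 251  34   4  82] [0.34795832 0.34886953 0.03498411]
```

View pics/crop.png

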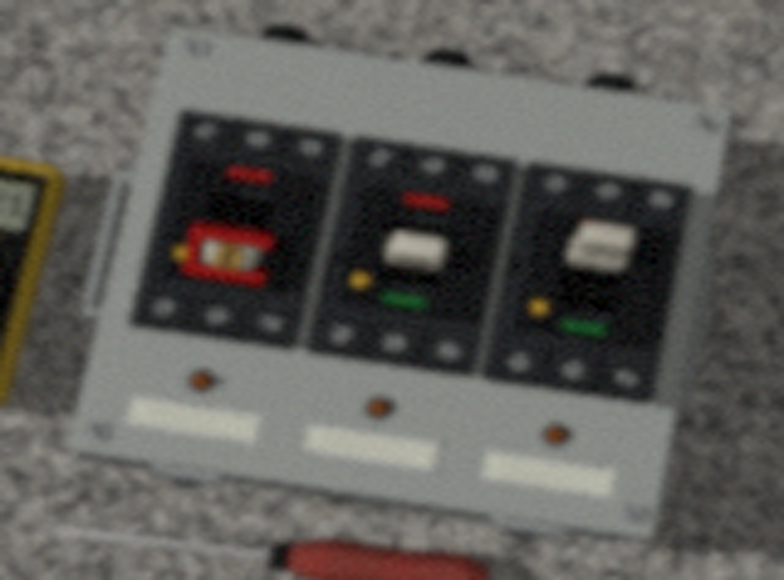

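Breaker centre is about (0.506, 0.328) and yaw is about −8.9°. I'll go above it with the fingers shut, descend on the ON side and push to OFF in small steps, watching the force.

```bash
cat >> h.py <<'E'
yaw=np.deg2rad(-8.9); C=np.array([.5063,.328]); X=np.array([np.cos(yaw),np.sin(yaw)])
ROT=-np.pi*np.array([-np.sin(yaw/2),np.cos(yaw/2),0])
def pt(x,z): return np.append(C+x*X,z)
def f(): return np.array(manip.state()["contact_force"])
def push(x0,x1,z,f0,lim=14):
    s=np.sign(x1-x0)
    for x in np.arange(x0,x1+s*1e-4,s*.003):
        manip.move_linear(pt(x,z),rate=.03); d=(f()-f0); a=d[:2]@X
        print(round(x,4),round(a,1),round(d[2],1))
        if abs(a)>lim: print("limit");break
E
python3 - <<'E'
from h import *
manip.set_gripper(0.0)
manip.move_pose(pt(.04,.22),ROT)
manip.move_linear(pt(.04,.15),rate=.1); manip.dwell(.2); f0=f(); print(f0)
manip.move_linear(pt(.04,.112),rate=.05); print(f()-f0)
push(.028,-.004,.112,f0)
manip.dwell(.2); s=manip.state(); print(s["clock"],s["tool_pos"],f()-f0,pt(-.004,.112))
im,W,z=cap("side");cv2.imwrite("pics/s1.png",cv2.resize(im[130:260,180:340],None,fx=4.5,fy=4.5))
E
```

```text
[0.26856314 0.6856115  0.79460796]
[-0.60621127 -1.81640514 -1.07693679]
0.028 -1.0 -0.8
0.025 -0.2 -1.1
0.022 -0.5 -1.1
0.019 0.6 -0.9
0.016 -1.0 -0.8
0.013 0.0 -0.8
0.01 -0.2 -1.8
0.007 0.2 -1.0
0.004 0.6 -0.7
0.001 0.7 -0.8
-0.002 5.2 -2.1
8.3667 [0.50624925 0.32814777 0.11242769] [ 4.80956438 -2.48972299 -2.4102879 ] [0.50234816 0.32861884 0.112     ]
```

View pics/s1.png

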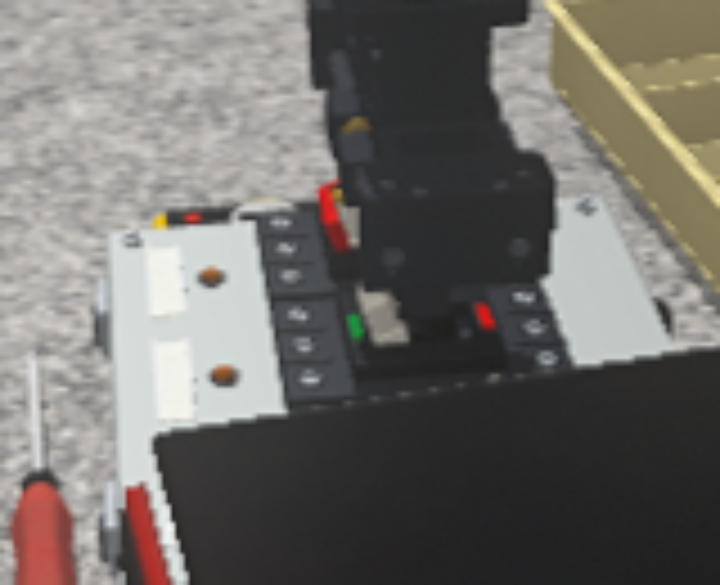

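The toggle leans to OFF and the force is rising, consistent with the end stop. I'll press slightly more to be sure, then cross over and push to ON.

```bash
python3 - <<'E'
from h import *
f0=np.array([.27,.69,.79])
push(-.004,-.012,.112,f0,lim=14); manip.dwell(.3)
s=manip.state();print((s["tool_pos"][:2]-C)@X)
manip.move_linear(pt(.03,.112),rate=.08)
manip.move_linear(pt(.03,.16),rate=.1)
manip.move_linear(pt(-.048,.16),rate=.1); 
im,W,z=cap("side");cv2.imwrite("pics/s2.png",cv2.resize(im[130:260,180:340],None,fx=4.5,fy=4.5))
print(manip.state()["clock"])
E
```

```text
-0.004 9.1 -4.1
-0.007 15.8 -6.3
limit
-0.0009224636191305676
11.45
```

View pics/s2.png

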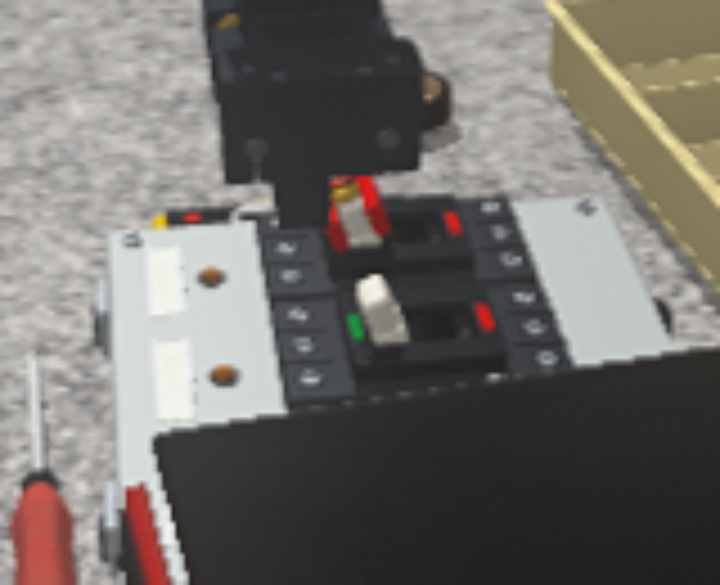

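The toggle at (380,310) now stays at OFF, like the locked one next to it. Next is the push to ON.

```bash
python3 - <<'E'
from h import *
manip.dwell(.2); f0=f()
manip.move_linear(pt(-.048,.112),rate=.06); print(f()-f0)
push(-.042,.014,.112,f0,lim=14); manip.dwell(.3)
s=manip.state();print((s["tool_pos"][:2]-C)@X)
manip.move_linear(pt(-.03,.112),rate=.08)
manip.move_linear(pt(-.03,.2),rate=.1)
manip.move_linear(pt(-.1,.25),rate=.15)
im,W,z=cap("side");a=cv2.resize(im[130:260,180:340],(400,325))
im,W,z=cap("top");b=cv2.resize(im[115:260,200:360],(400,325));cv2.imwrite("pics/s3.png",np.hstack([a,b]))
print(manip.state()["clock"])
E
```

```text
[0.12969974 0.37909099 0.71883813]
-0.042 -0.5 -0.3
-0.039 -1.1 0.7
-0.036 -2.3 -0.1
-0.033 -6.3 2.8
-0.03 -5.4 3.7
-0.027 -3.2 2.9
-0.024 -2.2 0.9
-0.021 0.3 -0.1
-0.018 -0.7 -0.9
-0.015 -0.6 0.0
-0.012 -0.1 -0.4
-0.009 0.3 0.1
-0.006 0.3 -0.9
-0.003 -0.5 -0.2
0.0 0.7 -0.9
0.003 -5.0 1.5
0.006 -12.9 6.8
0.009 -20.0 10.6
limit
0.002149743583379083
19.9917
```

View pics/s3.png

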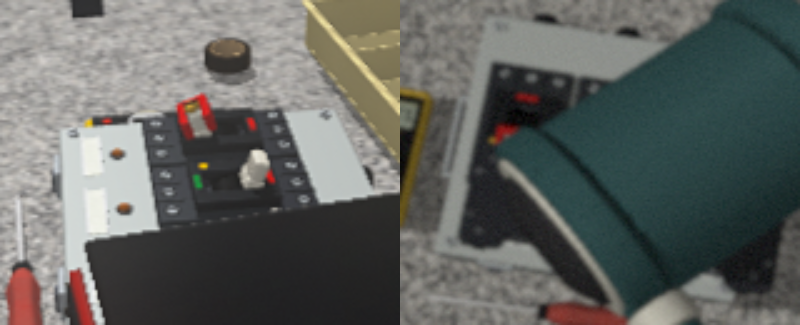

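The side view shows the toggle at (255,168) leaning to ON at its stop, with the gripper well clear and the neighbour and tools undisturbed. I'll hand it in.

```bash
python3 -c "
from h import *
manip.dwell(.3);print(order.close_job())"
```

```text
the job is handed in; nothing more can be done
None
```

I pushed the tripped (middle) breaker fully to OFF and then fully to ON, with about 20 N at most along the push, drew the arm back clear, and handed the job in at about 20 s; the final view showed the toggle at ON, but the hand-in returned no verdict.

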